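Close up the vial row and bar it with the bent keeper

TASK

Push the row of four vials along its lane until they stand upright, close together and against the end stop. Then lay the bent steel keeper on the stand so that its short arm bars the lane behind the row: turn it until both of its arms rest fully down in their two V-notches, and let it go. Leave the petri dish, tape roll and spray vial alone.

Things in the scene. Friction and masses are not known exactly. Their poses are not given: they have to be found in the camera images.
- station: Fixed vial stand: white base plate 150 (x) x 290 (y) x 8 mm; origin: centre of its underside. A lane for vials runs along y at x = 0 on the plate (floor z = 8 mm) between rails 26 mm apart whose tops are at z = 14 mm; open at +y, shut at -y by the end stop. The seated keeper has the station's yaw and its origin at x = 50, y = -35, z = 30 mm here.
- stop (a point): Foot of the end stop's face on the lane floor (station x = 0, y = -95, z = 8 mm). The aluminium stop is 44 mm wide, 36 mm tall. In a closed row the vials' centres are at station y = -83.5, -60.5, -37.5, -14.5 mm; the row ends at y = -3 mm. The keeper's short arm crosses the lane at y = 10 mm, so it goes down only behind a closed row.
- notch_short (a point): Place of the rod's axis in the steel V-fork for the keeper's short arm: station x = -42, y = 10, z = 34 mm. The V runs along station x, is 14 mm long, 23 mm wide at its top (z = 42 mm), half angle 40 degrees.
- notch_long (a point): Place of the rod's axis in the steel V-fork for the keeper's long arm: station x = 50, y = -115, z = 34 mm. The V runs along station y; otherwise the same as the other fork.
- bend_rest (a point): Centre of the flat top of a plain round steel rest, 20 mm across, on which the keeper's bend lies: station x = 46, y = 6, z = 30 mm.
- keeper: Loose L-shaped steel rod 8 mm thick, about 90 g, lying flat, with an upright grip tab on its long arm. Origin: underside of the rod below the tab; z up. Rod axis at z = 4 mm: the long arm runs along y at x = 0 from the bend (y = 45 mm) to y = -105 mm; the short arm runs at y = 45 mm from the bend (x = 0) to x = -110 mm.
- tab_top (a point): Centre of the top of the keeper's grey plastic grip tab (keeper x = 0, y = 0, z = 40 mm). The tab is 24 mm along keeper x, 12 mm along keeper y (pinch it this way, along the long arm), from z = 2 to 40 mm. The rod passes beneath the fingers with its top at z = 8 mm: keep the tips above z = 9 mm.
- short_arm (a point): Point on the axis of the keeper's short arm (keeper x = -92, y = 45, z = 4 mm) that comes to notch_short.
- long_arm (a point): Point on the axis of the keeper's long arm (keeper x = 0, y = -80, z = 4 mm) that comes to notch_long.
- vial_1: Clear sample vial with black cap, 23 mm across, 48 mm tall (straight 23 mm body up to 45 mm, cap 18 mm across), about 30 g, standing in the lane, number 1 of 4 counted from the end stop. Origin: centre of its underside, z up.
- vial_2: Clear sample vial with black cap, 23 mm across, 48 mm tall (straight 23 mm body up to 45 mm, cap 18 mm across), about 30 g, standing in the lane, number 2 of 4 counted from the end stop. Origin: centre of its underside, z up.
- vial_3: Clear sample vial with black cap, 23 mm across, 48 mm tall (straight 23 mm body up to 45 mm, cap 18 mm across), about 30 g, standing in the lane, number 3 of 4 counted from the end stop. Origin: centre of its underside, z up.
- vial_4: Clear sample vial with black cap, 23 mm across, 48 mm tall (straight 23 mm body up to 45 mm, cap 18 mm across), about 30 g, standing in the lane, number 4 of 4 counted from the end stop. Origin: centre of its underside, z up.
- petri: Clear petri dish, 95 mm across, 15 mm tall, on the worktop at the left: a bystander. Origin: centre of underside.
- tape_clear: Roll of beige tape, 64 mm across, 18 mm tall, lying at the right: a bystander. Origin: centre of underside.
- spray_vial: Slim white-capped vial, 19 mm across, 67 mm tall, standing at the right, beside the tall instrument stack (fixed, from about y = -0.5 m outward): a bystander. Origin: centre of underside.

How it is judged (in metres and radians):
On the way, in this order (a step that is already met when the one before it is completed fails the run):
1. the four vials stand upright, closed up against the end stop (y of vial_1 in the frame of station below -0.0785 m and angle between each of vial_1, vial_2, vial_3, vial_4's own z axis and vertical below 0.1 rad and y of vial_2 in the frame of station below -0.0555 m and y of vial_3 in the frame of station below -0.0325 m and y of vial_4 in the frame of station below -0.0095 m), for 0.2 s.
2. the keeper's two arms rest in their notches (distance between short_arm and notch_short below 0.006 m and distance between long_arm and notch_long below 0.006 m and angle between keeper's own z axis and vertical below 0.06 rad and angle between the x axis of keeper and the x axis of station, either way round below 0.08 rad), for 0.2 s.
At the end, for the whole second after the job is handed in: All four vials stand upright in the lane (within 0.1 rad), each at most 5 mm farther from the end stop than in a tightly closed row; the keeper lies level (0.06 rad) and square to the stand (0.08 rad), with each arm's marked point within 6 mm of its notch; everything is at rest (all of step 1 and all of step 2 and x of vial_1 in the frame of station between -0.006 and 0.006 m and z of each of vial_1, vial_2, vial_3, vial_4 in the frame of station below 0.012 m and x of vial_2 in the frame of station between -0.006 and 0.006 m and x of vial_3 in the frame of station between -0.006 and 0.006 m and x of vial_4 in the frame of station between -0.006 and 0.006 m and linear speed of each of keeper, vial_1, vial_2, vial_3, vial_4 below 0.02 m/s); the robot touches nothing.
It fails at once if a vial is tipped over (angle between any of vial_1, vial_2, vial_3, vial_4's own z axis and vertical above 0.6 rad).
It fails at once if the petri dish, tape roll or spray vial is moved by more than 20 mm (distance of any of petri, tape_clear, spray_vial from where it was at the start of the episode above 0.02 m).
It also fails if it takes over 58 s, if anything falls off the work surface, if the arm or the gripper's body presses on something with over 40 N, if the wrist force passes 120 N, or if a joint passes its speed limit or range.

ROBOT

A 6-joint arm with a two-finger parallel gripper is mounted at the origin on a cart in front of the work surface, level with it; the furniture and walls round the work are solid. World frame = base frame: x ahead of the robot, y to its left, z up, the work surface at z = 0. Lengths are in mm, angles in rad, forces in N, time in s.
With the tool pointing down it reaches from about 300 to 775 mm from the base axis. Payload 14.6 kg.
Tool frame: the origin (TCP) lies midway between the tips of the shut fingers; the grasp point (between the pads) lies 19 mm behind it; x points along the fingers, z is the direction in which the jaws open and shut, and the axes are right-handed (so a half turn about x gives the same grasp; the last joint's range is limited). The gripper opens to 94 mm and grips with 3 to 60 N. Pads are 16 mm wide; open, the fingers measure 119 mm over their backs; the gripper's body (75 mm by 177 mm) begins 78 mm behind the grasp point.
Start: joints at [-1.379, 0.3, 1.521, -0, 1.321, -0.067], TCP at [140.75, -531.675, 205.446] pointing down, gripper open.
Joint ranges: [-3.03, 3.03], [-0.79, 2.21], [0.23, 2.52], [-1.04, 4.18], [0, 3.07], [-2.55, 2.55]. Speed limits (rad/s): [2.22, 2.22, 2.57, 3.14, 3.14, 3.14].

INTERFACE

Orientations are given as [roll, pitch, yaw] about the fixed x, y, z axes, in that order (R = Rz(yaw) Ry(pitch) Rx(roll)).
In Python, from cell import * gives the robot as it stands.
- The arm moves only by the tool play_rows, never from a script. Its argument "motion" is one flat list of numbers, 7 for each row, row after row: the turn, a rotation vector about the tool's x, y, z in rad, then the shift along the tool's x, y, z in m, then the closure, from -1 (fully open) to 1 (shut), so that 0 is half open. In form: [rx, ry, rz, x, y, z, fingers, rx, ry, rz, x, y, z, fingers, ...]. A call has 1 to 20 rows; each row shifts and turns the pose as measured when the row begins, along the tool's axes as they then stand; what a row does not reach is not made up. A row lasts 1/10 s, in which the tool goes at most 50 mm and 8.59 degrees, less where a joint would pass 70% of its speed; a pose out of reach is approached as far as the arm can. A call with a gripper value outside its range is refused whole. The fingers move at their own pace and stop on an object; "newtons" is the grip in N (left out, the last holds). Time passes only in rows, so rows that do not move let the fingers close. It gives the time, the measured TCP pose, the force and the opening at its end, in the units of the state.
- read_state(): the state, without advancing time (a new reading comes with each control period).
- camera(name): name is "scene" or "side" or "wrist"; returns (picture, depth): 480x640x3 uint8, blue, green, red; 480x640 float32, mm along the optical axis (not along the pixel's ray), 0 where there is no reading.
- camera_params(name): a dict with "fx", "fy", "cx", "cy" (pixels), "k1" (the pictures are not rectified: a ray, as slopes to the right and down, at radius r is drawn at 1 + k1 r^2 times it, then the intrinsics apply), "T" (4x4, takes a point from camera to world coordinates). Camera axes: x right, y down, z forward; pixel columns grow to the right and rows downward; lengths in mm; the calibration is good to about 2 mm. A picture is of the moment at which its call begins: read the wrist's pose just before it. camera_params takes no time and is no camera call; for the wrist camera it gives the pose at the moment of the call.
- sign_off(): hands the job in, once; it reports no verdict.
Trained networks look in the newest picture that a camera, given by its name, has taken for a name from the list of things; names that differ only in an ending like _2 or _b are one class to them, and where a whole thing is asked for, a point or a joint stands for the part that bears it (a point fixed in the world has none). Each returns a list of dicts, best first, with "conf" (0 to 1); they miss things now and then, are a little off and sometimes report something else, mostly with a low value. They report only what shows in the picture. A call takes as long as a camera call.
- masks_of(camera, name): "region" (480x640 bool, what is visible of it).
- place_of(camera, name): "at" ([x, y, z] in mm, in the coordinates of the camera as it stood for that picture, good to about 4 mm: a listed point, or the origin of a listed thing).
The state is a dict: "clock": time; "joints": joint angles; "qd": joint speeds; "effort": joint torques, N m; "eef_pos": TCP position; "eef_rot": TCP orientation; "wrist_force": force on the tool from outside, world axes, zero at the start; "moment": the same for the moment, N m; "finger_gap": finger opening in mm.
Only numpy, scipy, OpenCV 4.12 (cv2) and the standard library are available. Lean on these libraries where they do the work, as an engineer would, in place of code of your own. Each camera call takes 0.05 s, during which the arm holds its last target.

## Working session

There is one attempt and no reset: what is moved stays moved. The work goes in short steps, Python scripts to look and compute and a tool call to move; the robot and the scene stay as the last step left them, time stands still between calls to the robot, and variables do not carry over. Pictures are saved under pics/ and viewed, and the job is handed in when it is done.

Besides the shell and the picture viewer there is one more tool, called by a JSON object that holds its "fn" and its "kwargs", one argument or row to a line. play_rows: Moves the arm, as the interface text tells. Its arguments: {"type":"object","properties":{"motion":{"type":"array","items":{"type":"number"}},"newtons":{"type":"number"}},"required":["motion"]}

```bash
ls -la; mkdir -p pics
python3 - <<'E'
from cell import *
import cv2,numpy as np
s=read_state();print(s)
for n in ["scene","side"]:
    p,d=camera(n);cv2.imwrite(f"pics/{n}0.png",p);np.save(f"pics/{n}0.npy",d)
    c=camera_params(n);print(n,c)
    for o in ["station","stop","notch_short","notch_long","bend_rest","keeper","tab_top","short_arm","long_arm","vial_1","petri","tape_clear","spray_vial"]:
        try:
            r=place_of(n,o)
            for q in r[:5]:
                P=c["T"]@np.r_[q["at"],1]
                print(o,round(q["conf"],2),P[:3].round(1))
        except Exception as e: print(o,e)
print(read_state()["clock"])
E
```

```text
total 12
drwxr-xr-x  3 agent agent 4096 Dec  7 00:29 .
drwxr-xr-x 23 root  root  4096 Dec  7 00:29 ..
drwxr-xr-x  2 agent agent 4096 Dec  7 00:29 pics
{'clock': 0.0, 'joints': array([-1.37856480e+00,  3.00486058e-01,  1.52161437e+00,  8.71097603e-06,
        1.32071253e+00, -6.66018565e-02]), 'qd': array([ 0.00127003, -0.00085751, -0.00016292, -0.00115186,  0.00024416,
        0.0019113 ]), 'effort': array([ 1.64841826e-03, -5.31810236e+01, -3.52738953e+01,  7.09558278e-02,
        2.43069429e-02, -8.50097626e-05]), 'eef_pos': array([ 140.71878877, -531.40341049,  204.86404973]), 'eef_rot': array([3.06807682, 1.56957598, 1.75611172]), 'wrist_force': array([ 0.68009426, -0.28684532, -0.5945973 ]), 'moment': array([-0.03016557, -0.01444592,  0.0327202 ]), 'finger_gap': 94.04572412982282}
scene {'fx': 475.81436214947905, 'fy': 475.81436214947905, 'cx': 324.5153297227518, 'cy': 240.0064424565318, 'k1': -0.10897777215247641, 'T': array([[-8.77071372e-01, -1.97319005e-01,  4.37962348e-01,
        -2.89089809e+01],
       [-4.80359904e-01,  3.61061886e-01, -7.99305121e-01,
         9.931007
[... 1422 characters left out ...]
 [ 0.00000000e+00,  0.00000000e+00,  0.00000000e+00,
         1.00000000e+00]])}
station 0.97 [506.9 -95.4  -2.3]
stop 0.81 [ 496.7 -187.5    3.2]
notch_short 0.62 [469.5 -77.9  28.7]
bend_rest 0.95 [556.4 -98.   29.1]
bend_rest 0.45 [ 504.3 -136.     5.4]
keeper 0.76 [468.8 285.4  -3.1]
tab_top 0.66 [465.8 286.2  38.2]
tab_top 0.42 [513.4 -46.2   2.9]
tab_top 0.41 [554.6 -96.8  29.5]
short_arm 0.79 [369.  258.7  -0.8]
long_arm 0.57 [519.7 224.7   5.4]
vial_1 0.59 [ 503.9 -136.     6.3]
vial_1 0.57 [516.2 -47.4   3.7]
vial_1 0.51 [ 504.8 -108.1   10.3]
vial_1 0.44 [509.  -72.    4.3]
petri 0.65 [556.3 495.8  -4.1]
tape_clear 0.82 [ 392.  -402.2    0.6]
tape_clear 0.52 [507.9 -75.2   5.7]
1.4
```

View pics/scene0.png

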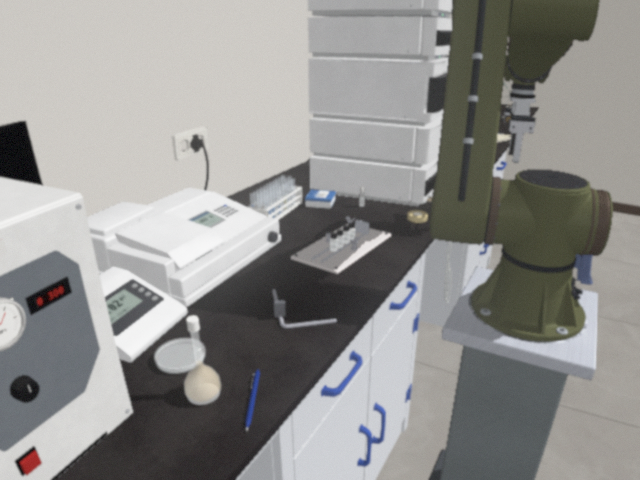

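View pics/side0.png

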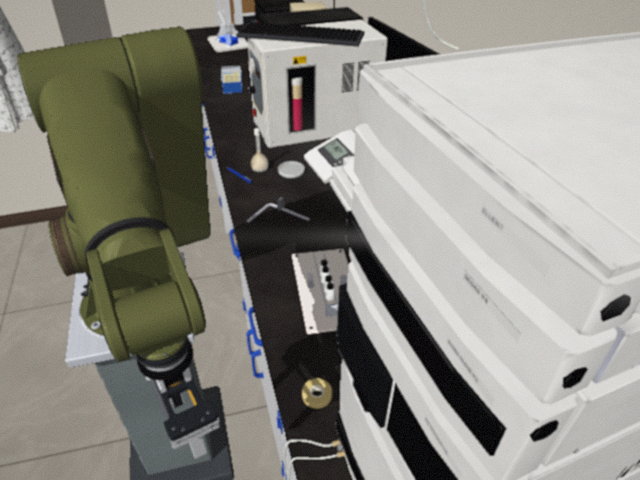

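```bash
cat > h.py <<'E'
from cell import *
import cv2,numpy as np
from scipy.spatial.transform import Rotation as Ro
np.set_printoptions(suppress=True,precision=3)
def pose():
    s=read_state(); return s,np.array(s["eef_pos"]),Ro.from_euler("xyz",s["eef_rot"]).as_matrix()
def pix2ray(c,u,v):
    x=(u-c["cx"])/c["fx"];y=(v-c["cy"])/c["fy"]
    a,b=x,y
    for _ in range(20):
        f=1+c["k1"]*(a*a+b*b);a,b=x/f,y/f
    return np.stack([a,b,np.ones_like(a)],-1)
def world(c,u,v,depth):
    r=pix2ray(c,np.asarray(u,float),np.asarray(v,float))*np.asarray(depth)[...,None]
    return r@c["T"][:3,:3].T+c["T"][:3,3]
def onplane(c,u,v,z):
    r=pix2ray(c,np.asarray(u,float),np.asarray(v,float))@c["T"][:3,:3].T
    o=c["T"][:3,3]; return o+r*((z-o[2])/r[...,2])[...,None]
def proj(c,P):
    p=(np.asarray(P,float)-c["T"][:3,3])@c["T"][:3,:3]
    a=p[...,0]/p[...,2];b=p[...,1]/p[...,2];f=1+c["k1"]*(a*a+b*b)
    return np.stack([c["fx"]*a*f+c["cx"],c["fy"]*b*f+c["cy"]],-1)
def down(yaw_z):  # tool x down, tool z horizontally at angle yaw_z
    x=np.array([0,0,-1.]);z=np.array([np.cos(yaw_z),np.sin(yaw_z),0]);return np.stack([x,np.cross(z,x),z],1)
def delta(P,R):
    s,p,R0=pose()
    return Ro.from_matrix(R0.T@R).as_rotvec(), R0.T@(np.array(P)-p)/1000
E
python3 - <<'E'
from h import *
s,p,R=pose();print(p,"\n",R)
c=camera_params("wrist");T=np.eye(4);T[:3,:3]=R;T[:3,3]=p
print(c,"\n",np.linalg.inv(T)@c["T"])
th=np.arctan2(R[1,2],R[0,2]);print("toolz yaw",th)
for y in [-.12]:
  for k in [0,np.pi]:
    print(delta([500,-60,270],down(np.pi/2+y+k)))
E
```

```text
[ 140.744 -531.674  205.462] 
 [[-0.     0.967  0.256]
 [-0.     0.256 -0.967]
 [-1.    -0.     0.   ]]
{'fx': 358.56933311790834, 'fy': 358.56933311790834, 'cx': 312.70216474163965, 'cy': 236.03691537572897, 'k1': -0.052407199172826824, 'T': array([[   0.257,   -0.938,   -0.233,  206.983],
       [  -0.966,   -0.249,   -0.062, -513.929],
       [   0.   ,    0.241,   -0.97 ,  384.929],
       [   0.   ,    0.   ,    0.   ,    1.   ]])} 
 [[  -0.      -0.241    0.97  -179.468]
 [   0.001   -0.97    -0.241   68.573]
 [   1.       0.001    0.001   -0.196]
 [   0.       0.       0.       1.   ]]
toolz yaw -1.3119751321122437
(array([-2.763, -0.   ,  0.   ]), array([-0.065,  0.468, -0.364]))
(array([0.379, 0.   , 0.   ]), array([-0.065,  0.468, -0.364]))
```

Run:
```python
from h import *
s,p,R=pose()
Rn=down(-1.69)
print(Rn.T@(np.array([450,-80,200])-p))
```

```text
[   5.462  253.348 -485.246]
```

{"fn": "play_rows", "kwargs": {
  "motion": [0.127,0,0,0,0,0,-1,0.127,0,0,0,0,0,-1,0.127,0,0,0,0,0,-1,0,0,0,0,0.0211,-0.0404,-1,0,0,0,0,0.0211,-0.0404,-1,0,0,0,0,0.0211,-0.0404,-1,0,0,0,0,0.0211,-0.0404,-1,0,0,0,0,0.0211,-0.0404,-1,0,0,0,0,0.0211,-0.0404,0,0,0,0,0,0.0211,-0.0404,1,0,0,0,0,0.0211,-0.0404,1,0,0,0,0,0.0211,-0.0404,1,0,0,0,0,0.0211,-0.0404,1,0,0,0,0,0.0211,-0.0404,1,0,0,0,0,0.0211,-0.0404,1,0,0,0,0,0,0,1,0,0,0,0,0,0,1]
}}

```text
clock: 3.1
eef_pos: [468.9, -68.1, 206.1]
eef_rot: [1.276, 1.566, -0.435]
wrist_force: [-0.3, -0.8, 0.6]
finger_gap: 25.3
```

Run:
```python
from h import *
s,p,R=pose();print(p,s["eef_rot"],s["finger_gap"],s["joints"])
c=camera_params("wrist");pic,d=camera("wrist");cv2.imwrite("pics/w1.png",pic);np.save("pics/w1.npy",d);np.save("pics/w1T.npy",c["T"])
for o in ["station","stop","notch_short","notch_long","bend_rest","vial_1"]:
    for q in place_of("wrist",o)[:5]:
        print(o,round(q["conf"],2),(c["T"]@np.r_[q["at"],1])[:3].round(1))
```

```text
[468.938 -68.077 206.071] [ 1.276  1.566 -0.435] 25.338159833857844 [-0.221  0.126  1.73  -0.001  1.281  1.491]
station 0.83 [505.6 -98.1   2.1]
stop 0.9 [ 493.1 -190.7   10.2]
notch_short 0.79 [467.2 -79.4  32.5]
notch_long 0.68 [ 541.7 -217.1   32.6]
bend_rest 0.9 [550.1 -92.6  30.7]
vial_1 0.93 [ 511.  -110.4    4.5]
vial_1 0.8 [509.2 -54.4   8.4]
vial_1 0.76 [ 501.1 -137.4    8.8]
vial_1 0.76 [510.  -76.5   7.9]
vial_1 0.31 [516.8 225.    6.5]
```

View pics/w1.png

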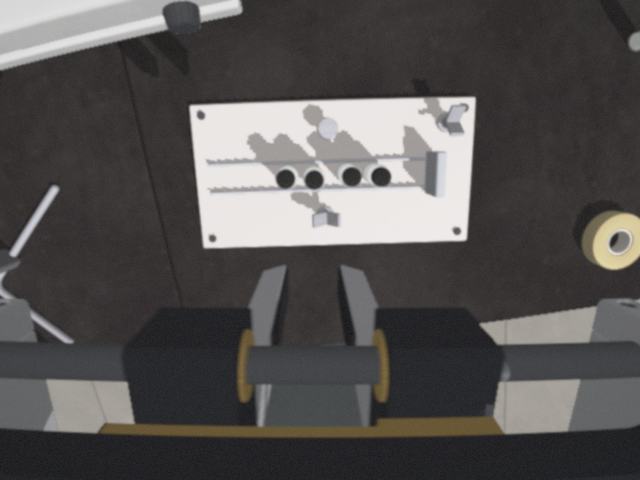

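```bash
cat > plate.py <<'E'
from h import *
def fit(name,T):
    pic=cv2.imread(f"pics/{name}.png");c=camera_params("wrist");c["T"]=T
    g=pic.min(2);m=((g>140)).astype(np.uint8)
    m=cv2.morphologyEx(m,cv2.MORPH_CLOSE,np.ones((9,9)))
    n,l,st,ce=cv2.connectedComponentsWithStats(m)
    # component nearest expected station
    e=proj(c,np.array([[507,-95,8.]]))[0]
    best=[i for i in range(1,n) if st[i,0]<=e[0]<=st[i,0]+st[i,2] and st[i,1]<=e[1]<=st[i,1]+st[i,3]]
    i=max(best,key=lambda i:st[i,4])
    cn=max(cv2.findContours((l==i).astype(np.uint8),cv2.RETR_EXTERNAL,cv2.CHAIN_APPROX_NONE)[0],key=cv2.contourArea)
    q=cn[:,0,:].astype(float)
    W=onplane(c,q[:,0],q[:,1],8.)[:,:2]
    r=cv2.minAreaRect(W.astype(np.float32));print(st[i],r)
    return c,r,W
if __name__=="__main__":
    T=np.load("pics/w1T.npy");c,r,W=fit("w1",T)
    pic=cv2.imread("pics/w1.png")
    g=cv2.cvtColor(pic,cv2.COLOR_BGR2GRAY)
    for (u,v) in [(286,178),(314,179),(351,176),(381,176)]:
        sub=g[v-14:v+14,u-14:u+14]<60
        n,l,st,ce=cv2.connectedComponentsWithStats(sub.astype(np.uint8));k=l[14,14]
        uu,vv=ce[k]+[u-14,v-14];print(uu,vv,st[k,4],onplane(c,uu,vv,56.))
    d=np.load("pics/w1.npy")
    for u,v in [(286,178),(327,128),(318,218),(435,175),(250,110),(100,100)]: print(u,v,world(c,u,v,d[v,u]))
E
python3 plate.py
```

```text
[  190    97   286   151 37959] ((506.86151123046875, -96.2247314453125), (289.5073547363281, 149.8856964111328), 83.72366333007812)
285.0 178.46428571428572 196 [513.461 -49.443  56.   ]
313.74093264248705 179.4559585492228 193 [508.905 -75.29   56.   ]
351.355 176.185 200 [ 507.099 -109.67    56.   ]
380.4481132075472 176.36320754716982 212 [ 503.304 -136.019   56.   ]
286 178 [513.881 -50.573  57.952]
327 128 [553.449 -94.408  30.595]
318 218 [469.456 -74.102  38.062]
435 175 [ 496.035 -190.881   41.007]
250 110 [582.715 -21.267   9.302]
100 100 [617.446 132.71    1.395]
```

```bash
cat >> h.py <<'E'
SP=np.array([506.9,-96.2]);SY=-0.1096
def st2w(x,y,z):
    c,s=np.cos(SY),np.sin(SY);return np.array([SP[0]+c*x-s*y,SP[1]+s*x+c*y,z])
def w2st(P):
    c,s=np.cos(SY),np.sin(SY);d=np.array(P)[:2]-SP;return np.array([c*d[0]+s*d[1],-s*d[0]+c*d[1]])
def show(P,yaw):
    rv,t=delta(P,down(yaw));print("rot",rv,"shift after rot",down(yaw).T@(np.array(P)-pose()[1])/1000,"shift now",t)
E
python3 - <<'E'
from h import *
for P in [[513.461,-49.443],[508.905,-75.29],[507.099,-109.67],[503.304,-136.019]]: print(w2st(P))
s,p,R=pose();print(w2st(p),p[2],s["finger_gap"])
show(st2w(0,88,100),-np.pi/2+SY);show(st2w(0,88,22),-np.pi/2+SY)
E
```

```text
[ 1.407 47.194]
[-0.294 21.004]
[  1.671 -13.367]
[  0.781 -39.973]
[-41.015  22.364] 206.37219244081766 0.6064608094384416
rot [-0.034  0.001 -0.005] shift after rot [ 0.106  0.041 -0.066] shift now [ 0.106  0.038 -0.067]
rot [-0.034  0.001 -0.005] shift after rot [ 0.184  0.041 -0.066] shift now [ 0.184  0.038 -0.067]
```

{"fn": "play_rows", "kwargs": {
  "motion": [-0.034,0.001,-0.005,0,0,0,1,0,0,0,0.02,0.0205,-0.033,1,0,0,0,0.02,0.0205,-0.033,1,0,0,0,0.04,0,0,1,0,0,0,0.035,0,0,1,0,0,0,0.02,0,0,1,0,0,0,0,0,0,1,0,0,0,0,0,0,1]
}}

```text
clock: 4.25
eef_pos: [519.1, -10.6, 69.2]
eef_rot: [1.422, 1.566, -0.265]
wrist_force: [0.7, -0.5, -0.3]
finger_gap: 0.6
```

Run:
```python
from h import *
s,p,R=pose();print(w2st(p),p[2],s["finger_gap"],s["wrist_force"])
show(st2w(0,88,22),-np.pi/2+SY)
```

```text
[ 2.807 86.385] 69.18589595814142 0.5591789245359875 [ 0.685 -0.509 -0.309]
rot [-0.007  0.001 -0.005] shift after rot [ 0.047 -0.003 -0.002] shift now [ 0.047 -0.003 -0.002]
```

{"fn": "play_rows", "kwargs": {
  "motion": [-0.007,0.001,-0.005,0.02,-0.003,-0.002,1,0,0,0,0.016,0,0,1,0,0,0,0.01,0,0,1,0,0,0,0.003,0,0,1,0,0,0,0,0,0,1]
}}

```text
clock: 4.75
eef_pos: [520.2, -9.9, 25.5]
eef_rot: [1.614, 1.561, -0.068]
wrist_force: [-0.6, -0.6, 0.2]
finger_gap: 0.6
```

Run:
```python
from h import *
s,p,R=pose();print(w2st(p),p[2],s["finger_gap"],s["wrist_force"])
show(st2w(0,88,22),-np.pi/2+SY)
c=camera_params("wrist");pic,d=camera("wrist");cv2.imwrite("pics/w2.png",pic)
```

```text
[ 3.764 87.269] 25.516259180241057 0.571540339134009 [-0.597 -0.644  0.221]
rot [-0.001 -0.    -0.01 ] shift after rot [ 0.004 -0.004 -0.001] shift now [ 0.003 -0.004 -0.001]
```

View pics/w2.png

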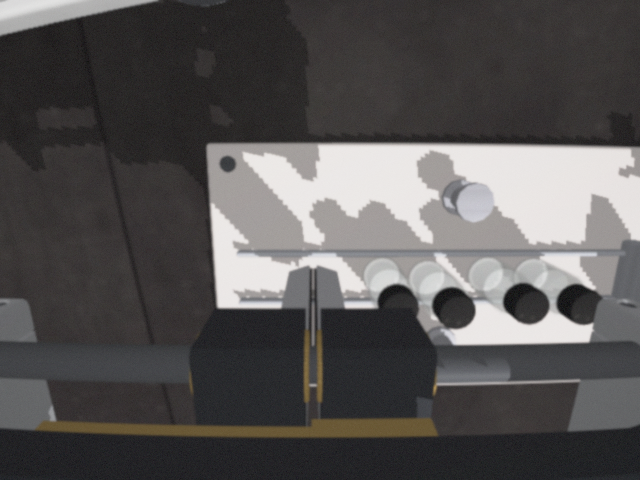

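{"fn": "play_rows", "kwargs": {
  "motion": [0,0,-0.01,0.003,-0.004,0.008,1,0,0,0,0.001,0,0.008,1,0,0,0,0,0,0.008,1,0,0,0,0,0,0.008,1,0,0,0,0,0,0.008,1,0,0,0,0,0,0.008,1,0,0,0,0,0,0.008,1,0,0,0,0,0,0.004,1,0,0,0,0,0,0,1]
}}

```text
clock: 5.7
eef_pos: [509.6, -75.3, 23.4]
eef_rot: [1.809, 1.568, 0.125]
wrist_force: [-0.2, 0.5, -0.7]
finger_gap: 0.4
```

Run:
```python
from h import *
s,p,R=pose();print(w2st(p),p[2],s["finger_gap"],s["wrist_force"])
show(st2w(0,9.5,22),-np.pi/2+SY)
c=camera_params("wrist");pic,d=camera("wrist");cv2.imwrite("pics/w3.png",pic)
```

```text
[ 0.402 21.058] 23.38102737582743 0.4099998514370505 [-0.206  0.468 -0.694]
rot [-0.003 -0.001 -0.003] shift after rot [ 0.001 -0.     0.012] shift now [ 0.001 -0.     0.012]
```

View pics/w3.png

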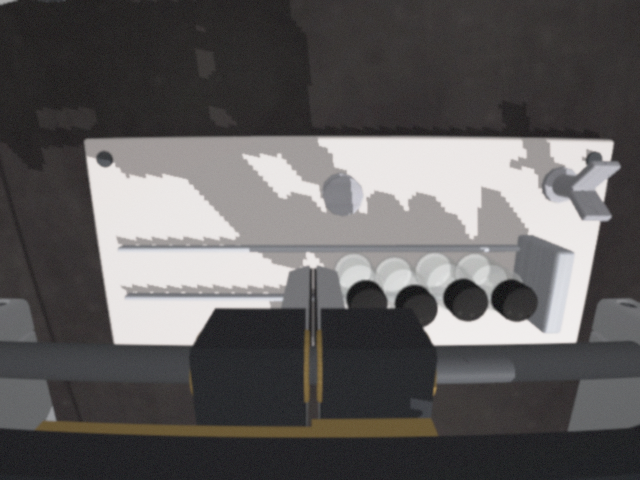

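{"fn": "play_rows", "kwargs": {
  "motion": [0,0,0,0,0,0.003,1,0,0,0,0,0,0.003,1,0,0,0,0,0,0.003,1,0,0,0,0,0,0,1]
}}

```text
clock: 6.15
eef_pos: [508.6, -84.1, 23.4]
eef_rot: [1.853, 1.568, 0.171]
wrist_force: [-0.3, -0.2, 0.2]
finger_gap: 0.6
```

{"fn": "play_rows", "kwargs": {
  "motion": [0,0,0,0,0,0.002,1,0,0,0,0,0,0,1]
}}

```text
clock: 6.35
eef_pos: [508.4, -86.1, 23.4]
eef_rot: [1.846, 1.568, 0.164]
wrist_force: [0.5, -0.3, 0.7]
finger_gap: 0.5
```

Run:
```python
from h import *
s,p,R=pose();print(w2st(p),p[2],s["finger_gap"],s["wrist_force"])
c=camera_params("wrist");pic,d=camera("wrist");cv2.imwrite("pics/w4.png",pic[200:360,240:620].repeat(2,0).repeat(2,1))
```

```text
[ 0.397 10.168] 23.36926783537318 0.5408070438473996 [ 0.455 -0.31   0.695]
```

View pics/w4.png

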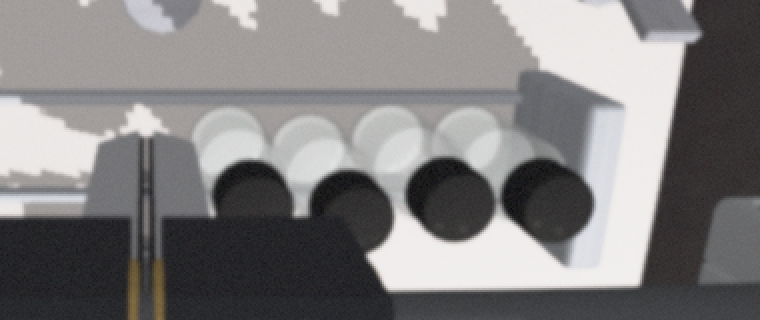

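{"fn": "play_rows", "kwargs": {
  "motion": [0,0,0,0,0,0.002,1,0,0,0,0,0,0,1]
}}

```text
clock: 6.6
eef_pos: [508.3, -87.4, 23.4]
eef_rot: [2.262, 1.568, 0.58]
wrist_force: [0.4, 2.9, -0.2]
finger_gap: 0.3
```

{"fn": "play_rows", "kwargs": {
  "motion": [0,0,0,0,0,0.002,1,0,0,0,0,0,0,1]
}}

```text
clock: 6.8
eef_pos: [508.3, -87.3, 23.5]
eef_rot: [2.704, 1.565, 1.022]
wrist_force: [1.2, 3.7, -1.1]
finger_gap: 0.7
```

Run:
```python
from h import *
s,p,R=pose();print(w2st(p),p[2],s["finger_gap"],s["wrist_force"])
c=camera_params("wrist");pic,d=camera("wrist");cv2.imwrite("pics/w5.png",pic[200:360,240:620].repeat(2,0).repeat(2,1))
```

```text
[0.454 8.973] 23.46316174317444 0.6986992274374011 [ 1.226  3.712 -1.06 ]
```

View pics/w5.png

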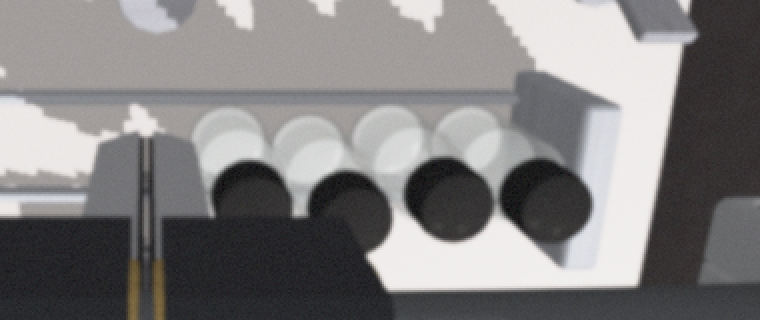

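{"fn": "play_rows", "kwargs": {
  "motion": [0,0,0,0,0,-0.01,1,0,0,0,0,0,-0.02,1,0,0,0,-0.03,0,-0.01,1,0,0,0,-0.045,0,0,1,0,0,0,-0.045,0,0,1,0,0,0,-0.045,0,0,1,0,0,0,-0.01,0,0,0,0,0,0,0,0,0,0]
}}

```text
clock: 7.65
eef_pos: [511.4, -44.0, 204.3]
eef_rot: [-3.089, 1.567, 1.514]
wrist_force: [1.1, 0.9, -0.3]
finger_gap: 12.9
```

Run:
```python
from h import *
s,p,R=pose();print(p,w2st(p),p[2],s["finger_gap"],s["wrist_force"])
c=camera_params("wrist");pic,d=camera("wrist");cv2.imwrite("pics/w6.png",pic)
np.save("pics/w6T.npy",c["T"])
g=cv2.cvtColor(pic,cv2.COLOR_BGR2GRAY)
for y in (-83.5,-60.5,-37.5,-14.5):
    u,v=proj(c,st2w(0,y,56));print("pred",u,v)
    u0,v0=int(u),int(v);sub=(g[v0-20:v0+20,u0-20:u0+20]<70).astype(np.uint8)
    n,l,st,ce=cv2.connectedComponentsWithStats(sub)
    k=1+np.argmax(st[1:,4]);uu,vv=ce[k]+[u0-20,v0-20];print(uu,vv,st[k],w2st(onplane(c,uu,vv,56.)))
a=np.arctan2(R[1,2],R[0,2]);print("yaw",a)
d=(np.array([409,235])-p[:2])/8
for k in range(8):
    print("yaw %.3f  y %.4f z %.4f"%(a,(-np.sin(a)*d[0]+np.cos(a)*d[1])/1000,(np.cos(a)*d[0]+np.sin(a)*d[1])/1000))
    if k<6:a+=0.137
```

```text
[511.418 -44.047 204.314] [-1.214 52.334] 204.31371105032142 12.875728312501177 [ 1.084  0.869 -0.303]
pred 457.33147960197033 221.6862283725555
455.1777777777778 219.44074074074075 [  9  10  19  18 270] [  2.143 -81.239]
pred 433.15792183915005 221.61940477842015
431.2274678111588 218.63948497854076 [ 10  10  18  16 233] [  2.839 -58.446]
pred 408.8126381101206 221.55968964736365
407.0044642857143 221.62946428571428 [ 11  13  18  16 224] [ -0.071 -35.802]
pred 384.3326937476162 221.50711668184027
383.22566371681415 219.17256637168143 [ 11  10  17  17 226] [  2.219 -13.358]
yaw -1.6807880820467416
yaw -1.681  y -0.0166 z -0.0333
yaw -1.544  y -0.0119 z -0.0352
yaw -1.407  y -0.0069 z -0.0365
yaw -1.270  y -0.0019 z -0.0371
yaw -1.133  y 0.0032 z -0.0370
yaw -0.996  y 0.0082 z -0.0362
yaw -0.859  y 0.0131 z -0.0348
yaw -0.859  y 0.0131 z -0.0348
```

View pics/w6.png

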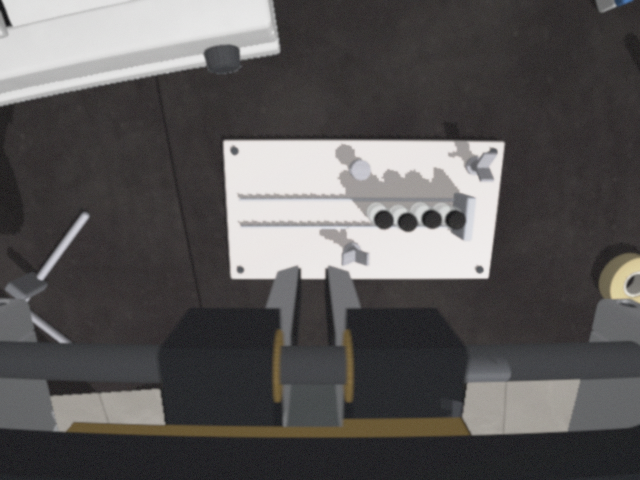

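```bash
python3 -c "
from plate import *
c,r,W=fit('w6',np.load('pics/w6T.npy'))"
```

```text
[  223   140   282   139 35300] ((507.18658447265625, -96.43894958496094), (289.66290283203125, 149.47137451171875), 83.71582794189453)
```

{"fn": "play_rows", "kwargs": {
  "motion": [-0.137,0,0,0,-0.0166,-0.0333,0,-0.137,0,0,0,-0.0119,-0.0352,0,-0.137,0,0,0,-0.0069,-0.0365,0,-0.137,0,0,0,-0.0019,-0.0371,0,-0.137,0,0,0,0.0032,-0.037,0,-0.137,0,0,0,0.0082,-0.0362,0,0,0,0,0,0.0131,-0.0348,0,0,0,0,0,0.0131,-0.0348,0,0,0,0,0,0,0,0,0,0,0,0,0,0,0]
}}

```text
clock: 8.7
eef_pos: [394.1, 242.4, 186.4]
eef_rot: [-2.153, 1.544, -2.979]
wrist_force: [0.8, -1.0, -0.1]
finger_gap: 47.0
```

Run:
```python
from h import *
s,p,R=pose();print(p,s["finger_gap"],s["wrist_force"],np.arctan2(R[1,2],R[0,2]))
c=camera_params("wrist");pic,d=camera("wrist");cv2.imwrite("pics/w7.png",pic);np.save("pics/w7.npy",d)
np.save("pics/w7T.npy",c["T"])
for o in ["keeper","tab_top","short_arm","long_arm"]:
    for q in place_of("wrist",o)[:3]:
        print(o,round(q["conf"],2),(c["T"]@np.r_[q["at"],1])[:3].round(1))
```

```text
[394.084 242.359 186.391] 46.95917867363167 [ 0.819 -1.018 -0.104] -0.8261589369472552
keeper 0.73 [468.7 284.1  -0.6]
keeper 0.19 [471.3 285.5  37. ]
tab_top 0.73 [465.2 285.5  36.6]
short_arm 0.65 [364.2 258.6   5. ]
short_arm 0.34 [467.1 -78.1  31.3]
long_arm 0.55 [519.6 228.6   7. ]
```

View pics/w7.png

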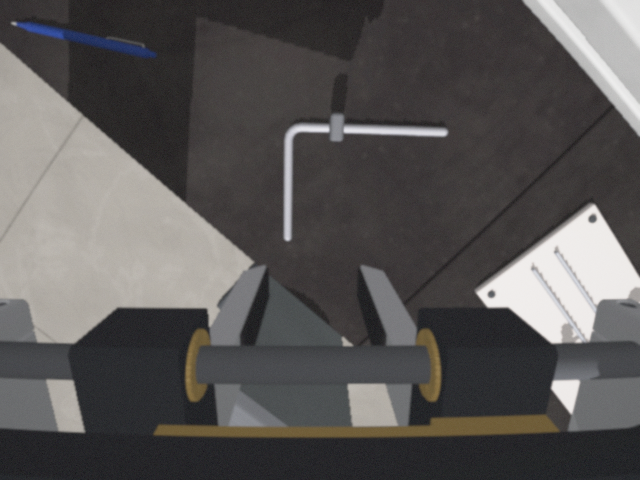

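```bash
python3 - <<'E'
from h import *
c=camera_params("wrist");c["T"]=np.load("pics/w7T.npy");pic=cv2.imread("pics/w7.png");d=np.load("pics/w7.npy")
g=cv2.cvtColor(pic,cv2.COLOR_BGR2GRAY)
m=(g>110)
def line(sub):
    v,u=np.nonzero(sub);return onplane(c,u,v,4.)[:,:2]
L=np.zeros_like(m);L[118:145,355:455]=m[118:145,355:455];L[118:145,302:324]=m[118:145,302:324]
S=np.zeros_like(m);S[145:245,275:302]=m[145:245,275:302]
for n,A in (("long",L),("short",S)):
    W=line(A);vx,vy,x0,y0=cv2.fitLine(W.astype(np.float32),cv2.DIST_L2,0,.01,.01).ravel()
    t=(W-[x0,y0])@[vx,vy];print(n,A.sum(),x0,y0,np.arctan2(vy,vx),t.min(),t.max(),"ends",[x0+vx*t.min(),y0+vy*t.min()],[x0+vx*t.max(),y0+vy*t.max()])
# tab
for u,v in [(337,120),(337,127),(337,134),(380,130),(345,180)]: print(u,v,world(c,u,v,d[v,u]),pic[v,u])
E
python3 - <<'E'
import cv2
p=cv2.imread("pics/w7.png")[100:260,260:470];cv2.imwrite("pics/w7c.png",cv2.resize(p,None,fx=3.5,fy=3.5,interpolation=cv2.INTER_NEAREST))
E
```

```text
long 1021 498.20627 249.25098 -0.8520101 -79.16563514798989 61.97352310846922 ends [np.float64(446.07793295502677), np.float64(308.83146409600096)] [np.float64(539.0140833394065), np.float64(202.6093660446434)]
short 794 390.22324 277.49106 0.7206925 -51.88146034106853 45.965064510416795 ends [np.float64(351.24215726660884), np.float64(243.2542162264731)] [np.float64(424.7590373268028), np.float64(307.82364047966945)]
337 120 [471.635 288.936  40.303] [146 140 139]
337 127 [467.44  284.888  39.576] [146 141 139]
337 134 [463.184 280.795  39.033] [147 140 142]
380 130 [495.17  252.395   8.644] [223 217 217]
345 180 [437.852 242.733   0.518] [60 61 65]
```

View pics/w7c.png

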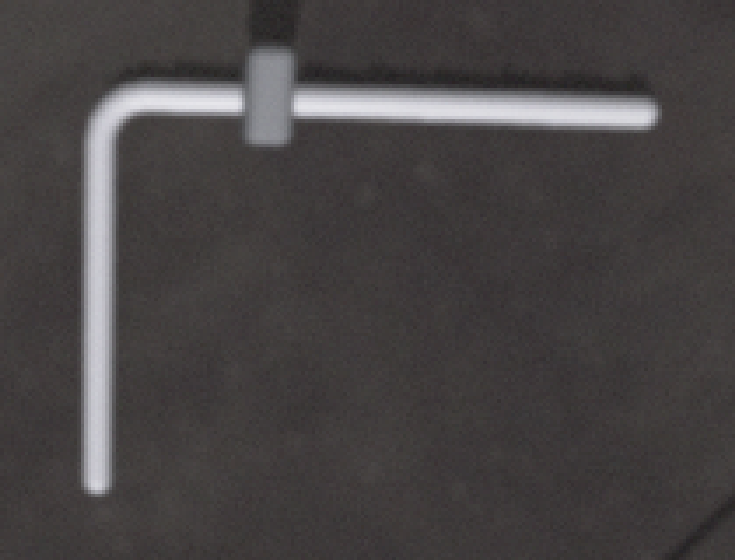

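Run:
```python
from h import *
show([467.1,284.5,80],-0.851)
```

```text
rot [ 0.022 -0.014  0.02 ] shift after rot [0.108 0.082 0.015] shift now [0.106 0.084 0.018]
```

{"fn": "play_rows", "kwargs": {
  "motion": [0.022,-0.014,0.02,0,0,0,0,0,0,0,0.03,0.028,0.005,0,0,0,0,0.03,0.028,0.005,0,0,0,0,0.03,0.026,0.005,0,0,0,0,0.015,0,0,0,0,0,0,0,0,0,0]
}}

```text
clock: 9.55
eef_pos: [472.8, 283.2, 81.7]
eef_rot: [1.118, 1.558, 0.255]
wrist_force: [-0.3, -1.3, 0.8]
finger_gap: 46.7
```

Run:
```python
from h import *
s,p,R=pose();print(p,s["finger_gap"],s["joints"])
show([467.1,284.5,13],-0.851)
c=camera_params("wrist");pic,d=camera("wrist");cv2.imwrite("pics/w8.png",pic)
```

```text
[472.809 283.211  81.687] 46.699927420883775 [ 0.475  0.429  1.654 -0.003  1.046  1.339]
rot [-0.012  0.006 -0.012] shift after rot [ 0.069 -0.003 -0.005] shift now [ 0.069 -0.004 -0.005]
```

View pics/w8.png

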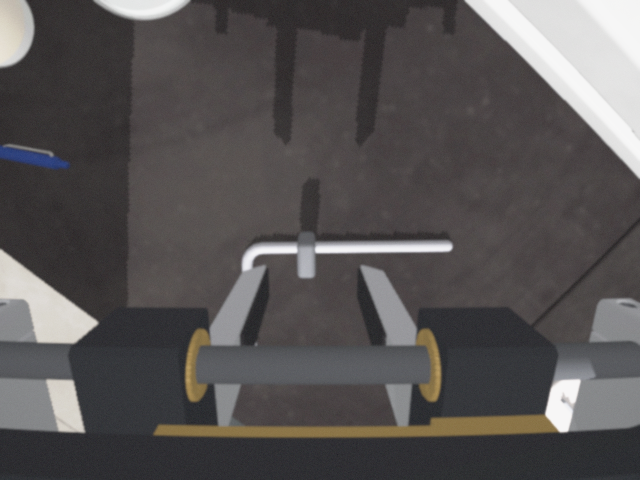

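Run:
```python
from h import *
c=camera_params("wrist");print(onplane(c,306.,247.,40.))
pic=cv2.imread("pics/w8.png");cv2.imwrite("pics/w8c.png",cv2.resize(pic[220:300,230:330],None,fx=6,fy=6))
```

```text
[475.248 291.233  40.   ]
```

View pics/w8c.png

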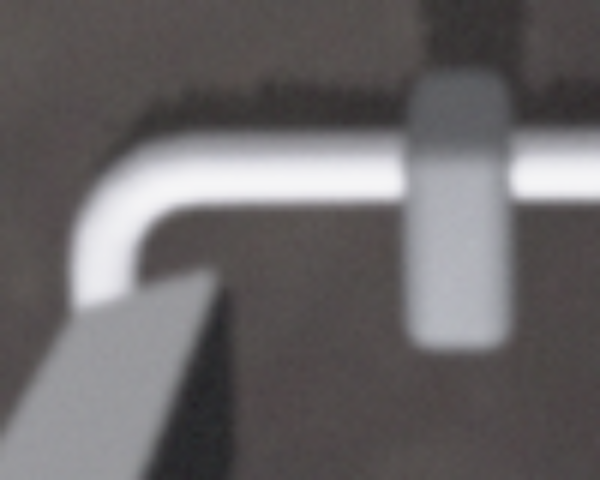

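{"fn": "play_rows", "kwargs": {
  "motion": [-0.012,0.006,-0.012,0.02,-0.003,-0.0045,0,0,0,0,0.02,0,0,0,0,0,0,0.017,0,0,0,0,0,0,0.01,0,0,0,0,0,0,0,0,0,0,0,0,0,0,0,0,0]
}}

```text
clock: 10.2
eef_pos: [468.4, 285.2, 16.5]
eef_rot: [1.366, 1.563, 0.515]
wrist_force: [-1.1, 0.5, -0.1]
finger_gap: 46.7
```

Run:
```python
from h import *
s,p,R=pose();print(p,s["finger_gap"],s["wrist_force"])
show([467.8,285,13],-0.851)
```

```text
[468.382 285.159  16.517] 46.742341426906364 [-1.059  0.535 -0.131]
rot [-0.     0.002 -0.007] shift after rot [ 0.004 -0.001 -0.   ] shift now [ 0.004 -0.001 -0.   ]
```

{"fn": "play_rows", "kwargs": {
  "motion": [0,0.002,-0.007,0.004,-0.0005,0,0,0,0,0,0,0,0,0.5,0,0,0,0,0,0,1,0,0,0,0,0,0,1,0,0,0,0,0,0,1,0,0,0,0,0,0,1,0,0,0,0,0,0,1],
  "newtons": 45
}}

```text
clock: 10.9
eef_pos: [469.1, 285.4, 14.7]
eef_rot: [1.486, 1.567, 0.635]
wrist_force: [0.1, -0.4, -1.1]
finger_gap: 11.6
```

Run:
```python
from h import *
s,p,R=pose();print(p,s["finger_gap"],s["wrist_force"],np.arctan2(R[1,2],R[0,2]),R)
```

```text
[469.089 285.397  14.719] 11.592366818075574 [ 0.116 -0.383 -1.133] -0.8510028168612849 [[ 0.003  0.752  0.659]
 [ 0.002  0.659 -0.752]
 [-1.     0.004  0.   ]]
```

{"fn": "play_rows", "kwargs": {
  "motion": [0,0,0,-0.015,0,0,1,0,0,0,-0.03,0,0,1,0,0,0,-0.035,0,0,1,0,0,0,-0.035,0,0,1,0,0,0,-0.015,0,0,1,0,0,0,0,0,0,1,0,0,0,0,0,0,1]
}}

```text
clock: 11.6
eef_pos: [468.0, 284.8, 154.5]
eef_rot: [1.458, 1.566, 0.607]
wrist_force: [-0.4, -0.5, -1.6]
finger_gap: 11.4
```

Run:
```python
from h import *
s,p,R=pose();print(p,s["finger_gap"],s["wrist_force"],s["moment"],np.arctan2(R[1,2],R[0,2]))
c=camera_params("wrist");pic,d=camera("wrist");cv2.imwrite("pics/w9.png",pic);np.save("pics/w9.npy",d);np.save("pics/w9T.npy",c["T"])
ps,ds=camera("side");cv2.imwrite("pics/s9.png",cv2.resize(ps[100:330,180:380],None,fx=2.6,fy=2.6))
```

```text
[468.022 284.78  154.489] 11.39706037520518 [-0.407 -0.458 -1.56 ] [ 0.011 -0.077 -0.029] -0.8509994115883288
```

View pics/w9.png

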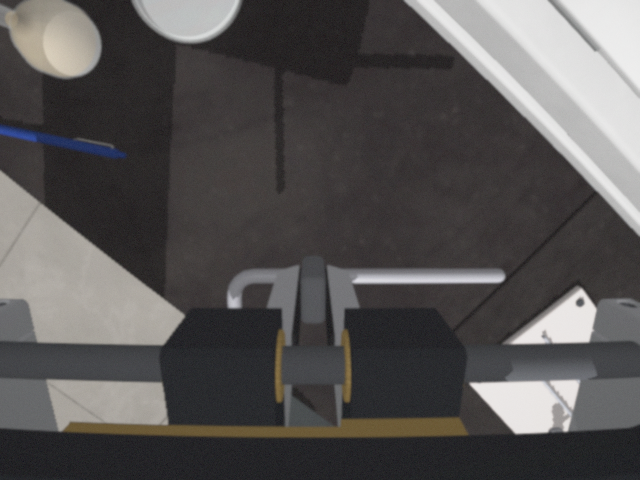

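View pics/s9.png

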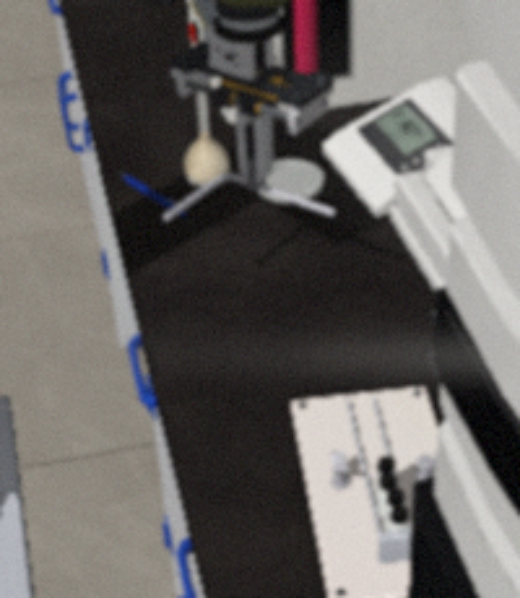

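```bash
cat >> h.py <<'E'
def kpts(org,yaw,tilt=0.,L=[(-110,45),(-92,45),(-60,45),(-10,45),(0,35),(0,0),(0,-40),(0,-80),(0,-105)]):
    R=Ro.from_euler("ZY",[yaw,tilt]).as_matrix() if not hasattr(yaw,'shape') else yaw
    return np.array([np.array(org)+R@np.array([a,b,4.]) for a,b in L])
E
python3 - <<'E'
from h import *
s,p,R=pose()
for n in ["scene","side"]:
    pic,d=camera(n);c=camera_params(n)
    for o in ["short_arm","long_arm","tab_top"]:
        for q in place_of(n,o)[:1]: print(n,o,round(q["conf"],2),(c["T"]@np.r_[q["at"],1])[:3].round(1))
    K=kpts(p+[-1.3,-.4,-14.7],.72); 
    uv=proj(c,K);u0,v0=uv.mean(0).astype(int);f=5
    x0,y0=u0-70,v0-50
    im=cv2.resize(pic[y0:y0+100,x0:x0+140],None,fx=f,fy=f,interpolation=cv2.INTER_CUBIC)
    for q in uv: cv2.circle(im,tuple(int(t) for t in ((q-[x0,y0])*f+f/2)),3,(0,0,255),1)
    cv2.imwrite(f"pics/ov_{n}.png",im)
print(K[[1,7]])
E
```

```text
scene short_arm 0.65 [367.4 258.4 143.6]
scene long_arm 0.52 [521.6 221.3 145. ]
scene tab_top 0.69 [469.1 286.6 173.9]
side short_arm 0.77 [368.2 262.5 140.4]
side long_arm 0.72 [518.4 223.9 143. ]
[[367.709 257.455 142.991]
 [519.299 224.143 142.991]]
```

View pics/ov_scene.png

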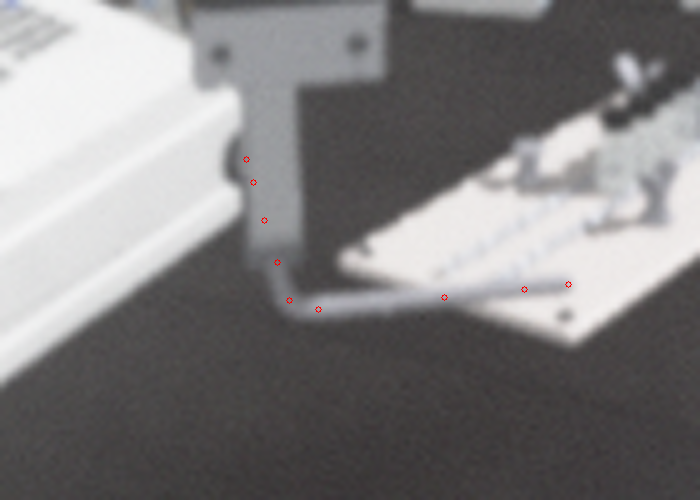

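View pics/ov_side.png

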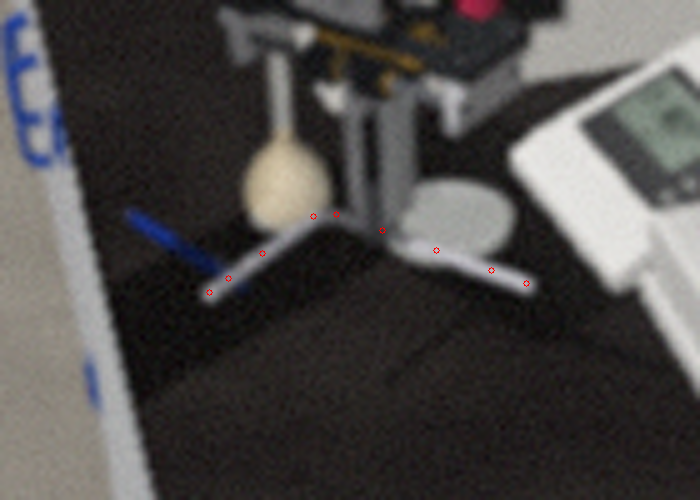

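```bash
sed -i 's/SP=np.array(\[506.9,-96.2\])/SP=np.array([507.0,-96.3])/' h.py
python3 - <<'E'
from h import *
s,p,R=pose();T=st2w(51,-35,44.7);print(T)
a=-.851;d=(T-p)[:2]/10
for k in range(10):
    print("yaw %.3f  y %.4f z %.4f"%(a,(-np.sin(a)*d[0]+np.cos(a)*d[1])/1000,(np.cos(a)*d[0]+np.sin(a)*d[1])/1000))
    if k<7:a-=0.118
E
```

```text
[ 553.866 -136.668   44.7  ]
yaw -0.851  y -0.0213 z 0.0373
yaw -0.969  y -0.0168 z 0.0396
yaw -1.087  y -0.0120 z 0.0413
yaw -1.205  y -0.0071 z 0.0424
yaw -1.323  y -0.0020 z 0.0430
yaw -1.441  y 0.0031 z 0.0429
yaw -1.559  y 0.0081 z 0.0422
yaw -1.677  y 0.0130 z 0.0410
yaw -1.677  y 0.0130 z 0.0410
yaw -1.677  y 0.0130 z 0.0410
```

{"fn": "play_rows", "kwargs": {
  "motion": [0.05,0,0,0,-0.0106,0.0186,1,0.118,0,0,0,-0.0213,0.0373,1,0.118,0,0,0,-0.0168,0.0396,1,0.118,0,0,0,-0.012,0.0413,1,0.118,0,0,0,-0.0071,0.0424,1,0.118,0,0,0,-0.002,0.043,1,0.118,0,0,0,0.0031,0.0429,1,0.07,0,0,0,0.0081,0.0422,1,0,0,0,0,0.013,0.041,1,0,0,0,0,0.013,0.041,1,0,0,0,0,0.006,0.02,1,0,0,0,0,0,0,1,0,0,0,0,0,0,1]
}}

```text
clock: 13.4
eef_pos: [532.5, -156.1, 151.9]
eef_rot: [2.413, 1.567, 0.7]
wrist_force: [-0.6, 0.4, -0.7]
finger_gap: 11.5
```

Run:
```python
from h import *
s,p,R=pose();print(p,s["finger_gap"],s["wrist_force"])
show(st2w(51,-35,95),-np.pi/2+SY)
```

```text
[ 532.461 -156.139  151.863] 11.460611658158676 [-0.568  0.397 -0.726]
rot [-0.032 -0.003 -0.002] shift after rot [ 0.057  0.019 -0.022] shift now [ 0.057  0.018 -0.022]
```

{"fn": "play_rows", "kwargs": {
  "motion": [-0.032,-0.003,-0.002,0,0,0,1,0,0,0,0.01,0.01,-0.012,1,0,0,0,0.025,0.01,-0.011,1,0,0,0,0.025,0,0,1,0,0,0,0,0,0,1,0,0,0,0,0,0,1]
}}

```text
clock: 14.0
eef_pos: [557.9, -126.8, 89.6]
eef_rot: [1.385, 1.569, -0.284]
wrist_force: [-0.1, 0.2, -0.4]
finger_gap: 11.6
```

Run:
```python
from h import *
s,p,R=pose();print(p,w2st(p),s["finger_gap"],s["wrist_force"])
show(st2w(51,-35,60),-np.pi/2+SY)
c=camera_params("wrist");pic,d=camera("wrist");cv2.imwrite("pics/w10.png",pic);np.save("pics/w10.npy",d);np.save("pics/w10T.npy",c["T"])
pic,d=camera("scene");cv2.imwrite("pics/sc10.png",cv2.resize(pic[180:290,270:420],None,fx=5,fy=5))
```

```text
[ 557.853 -126.754   89.551] [ 53.879 -24.708] 11.590785200416239 [-0.125  0.248 -0.376]
rot [ 0.011  0.    -0.001] shift after rot [ 0.03  -0.003  0.01 ] shift now [ 0.03  -0.003  0.01 ]
```

View pics/w10.png

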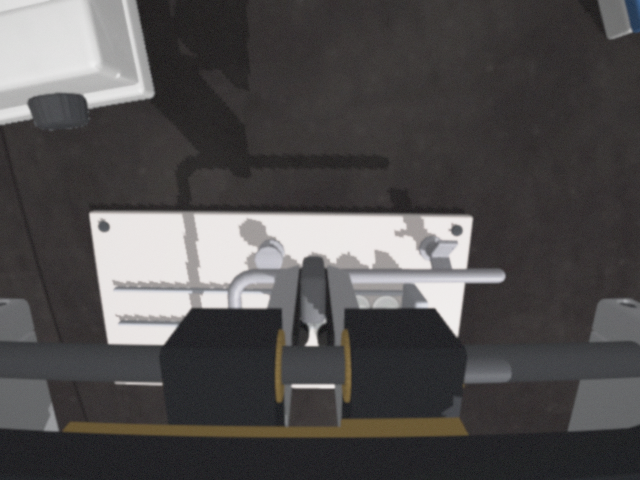

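View pics/sc10.png

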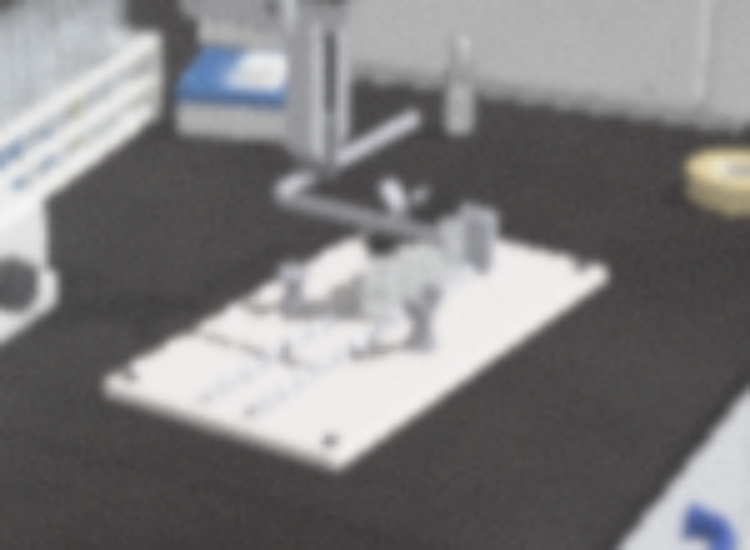

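{"fn": "play_rows", "kwargs": {
  "motion": [0.011,0,-0.001,0,-0.003,0.01,1,0,0,0,0.008,0,0,1,0,0,0,0.008,0,0,1,0,0,0,0,0,0,1,0,0,0,0,0,0,1]
}}

```text
clock: 14.6
eef_pos: [554.2, -138.7, 75.2]
eef_rot: [1.321, 1.566, -0.362]
wrist_force: [0.8, 0.0, -0.5]
finger_gap: 11.5
```

Run:
```python
from h import *
s,p,R=pose();print(p,w2st(p),s["finger_gap"],s["wrist_force"])
show(st2w(51,-35,44.7),-np.pi/2+SY)
c=camera_params("wrist");pic,d=camera("wrist");cv2.imwrite("pics/w11.png",pic);np.save("pics/w11.npy",d);np.save("pics/w11T.npy",c["T"])
```

```text
[ 554.235 -138.688   75.218] [ 51.588 -36.967] 11.46952270188199 [ 0.781  0.013 -0.457]
rot [-0.003  0.001 -0.005] shift after rot [ 0.031 -0.001 -0.002] shift now [ 0.031 -0.001 -0.002]
```

View pics/w11.png

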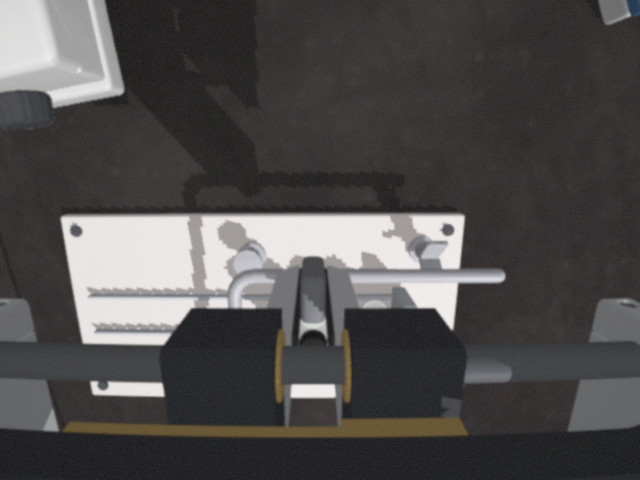

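{"fn": "play_rows", "kwargs": {
  "motion": [-0.003,0.001,-0.005,0.006,-0.001,-0.002,1,0,0,0,0.006,0,0,1,0,0,0,0.004,0,0,1,0,0,0,0,0,0,1,0,0,0,0,0,0,1]
}}

```text
clock: 15.15
eef_pos: [553.4, -136.1, 57.6]
eef_rot: [-1.5, 1.57, 3.104]
wrist_force: [-0.1, 0.2, -0.2]
finger_gap: 11.6
```

Run:
```python
from h import *
s,p,R=pose();print(p,w2st(p),s["finger_gap"],s["wrist_force"])
show(st2w(51,-35,44.7),-np.pi/2+SY)
for n in ["scene","side"]:
    c=camera_params(n);pic,d=camera(n)
    Rk=Ro.from_euler("Z",np.arctan2(R[1,2],R[0,2])+np.pi/2).as_matrix()
    K=kpts(p+Rk@[-1,0,-14.7],Rk)
    uv=proj(c,K);nt=proj(c,np.array([st2w(-42,10,34),st2w(50,-115,34),st2w(46,6,30)]))
    u0,v0=uv.mean(0).astype(int);f=7;x0,y0=u0-50,v0-40
    im=cv2.resize(pic[y0:y0+80,x0:x0+110],None,fx=f,fy=f,interpolation=cv2.INTER_CUBIC)
    for q in uv: cv2.circle(im,tuple(int(t) for t in ((q-[x0,y0])*f+f/2)),3,(0,0,255),1)
    for q in nt: cv2.circle(im,tuple(int(t) for t in ((q-[x0,y0])*f+f/2)),4,(0,200,0),1)
    cv2.imwrite(f"pics/ov12_{n}.png",im)
```

```text
[ 553.39  -136.097   57.61 ] [ 50.464 -34.484] 11.581062792736265 [-0.072  0.211 -0.156]
rot [0.001 0.    0.001] shift after rot [0.013 0.001 0.001] shift now [0.013 0.001 0.001]
```

View pics/ov12_scene.png

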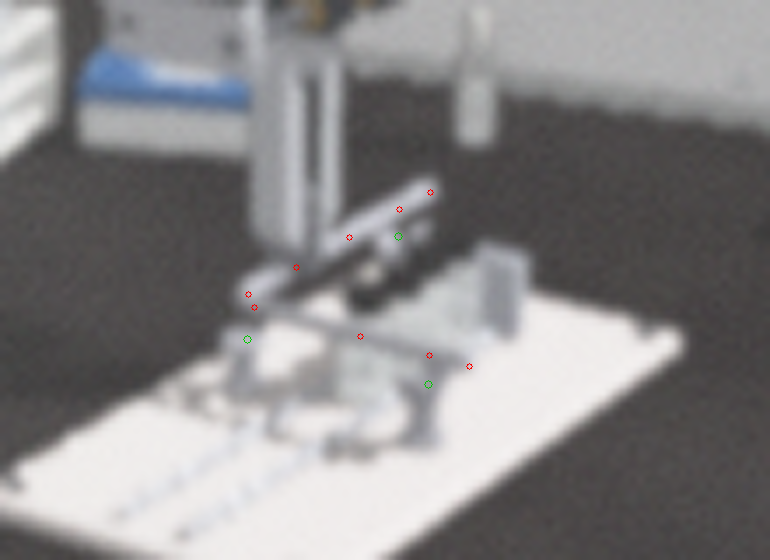

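View pics/ov12_side.png

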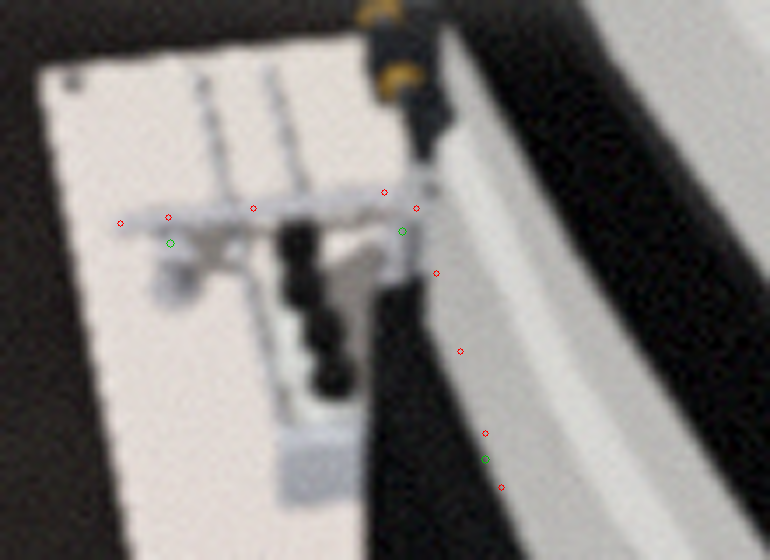

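{"fn": "play_rows", "kwargs": {
  "motion": [0.001,0,0.001,0.004,0.0005,0.0005,1,0,0,0,0.003,0,0,1,0,0,0,0.002,0,0,1,0,0,0,0,0,0,1,0,0,0,0,0,0,1]
}}

```text
clock: 15.75
eef_pos: [554.1, -136.8, 48.2]
eef_rot: [1.318, 1.57, -0.363]
wrist_force: [-0.3, 0.6, -1.3]
finger_gap: 12.0
```

Run:
```python
from h import *
s,p,R=pose();print(p,w2st(p),s["finger_gap"],s["wrist_force"],s["moment"])
show(st2w(51,-35,44.7),-np.pi/2+SY)
```

```text
[ 554.066 -136.848   48.248] [ 51.218 -35.156] 12.026127778796251 [-0.337  0.634 -1.282] [ 0.054 -0.005 -0.049]
rot [-0.     0.    -0.001] shift after rot [ 0.004 -0.    -0.   ] shift now [ 0.004 -0.    -0.   ]
```

{"fn": "play_rows", "kwargs": {
  "motion": [0,0,0,0.0015,0,0,1,0,0,0,0.0015,0,0,1,0,0,0,0,0,0,1]
}}

```text
clock: 16.05
eef_pos: [554.1, -136.8, 45.1]
eef_rot: [1.365, 1.57, -0.316]
wrist_force: [-0.9, 0.5, -0.5]
finger_gap: 11.9
```

{"fn": "play_rows", "kwargs": {
  "motion": [0,0,0,0.0015,0,0,1,0,0,0,0,0,0,1]
}}

```text
clock: 16.25
eef_pos: [554.4, -136.9, 44.8]
eef_rot: [1.409, 1.569, -0.272]
wrist_force: [-0.6, 0.1, -0.6]
finger_gap: 11.4
```

Run:
```python
from h import *
s,p,R=pose();print(p,w2st(p),s["finger_gap"],s["wrist_force"],s["moment"])
c=camera_params("wrist");pic,d=camera("wrist");cv2.imwrite("pics/w13.png",pic)
```

```text
[ 554.437 -136.886   44.762] [ 51.592 -35.154] 11.367860381168951 [-0.572  0.066 -0.598] [ 0.063  0.267 -0.094]
```

View pics/w13.png

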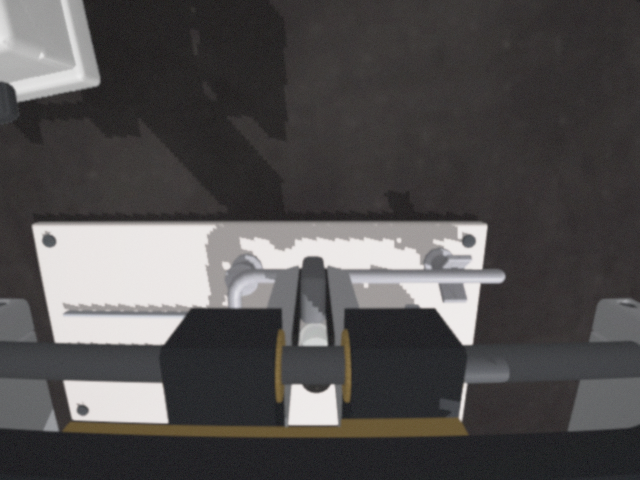

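{"fn": "play_rows", "kwargs": {
  "motion": [0,0,0,0.001,0,0,1,0,0,0,0.001,0,0,1,0,0,0,0,0,0,1]
}}

```text
clock: 16.6
eef_pos: [554.5, -136.9, 44.8]
eef_rot: [1.369, 1.568, -0.312]
wrist_force: [-0.4, -0.3, -0.7]
finger_gap: 11.7
```

Run:
```python
from h import *
s,p,R=pose();print(p,w2st(p),s["finger_gap"],s["wrist_force"],s["moment"])
```

```text
[ 554.546 -136.893   44.826] [ 51.701 -35.149] 11.65451783701016 [-0.445 -0.347 -0.722] [ 0.022  0.261 -0.09 ]
```

{"fn": "play_rows", "kwargs": {
  "motion": [0,0,0,0,0,0,0.6,0,0,0,0,0,0,0.4,0,0,0,0,0,0,0.4,0,0,0,0,0,0,0.4]
}}

```text
clock: 17.0
eef_pos: [554.8, -137.0, 44.6]
eef_rot: [1.367, 1.567, -0.314]
wrist_force: [-0.2, -0.4, -0.7]
finger_gap: 28.4
```

Run:
```python
from h import *
s,p,R=pose();print(p,w2st(p),s["finger_gap"],s["wrist_force"],s["moment"])
c=camera_params("wrist");pic,d=camera("wrist");cv2.imwrite("pics/w14.png",pic)
```

```text
[ 554.845 -136.986   44.569] [ 52.008 -35.208] 28.38179469524012 [-0.213 -0.419 -0.718] [ 0.04   0.018 -0.029]
```

View pics/w14.png

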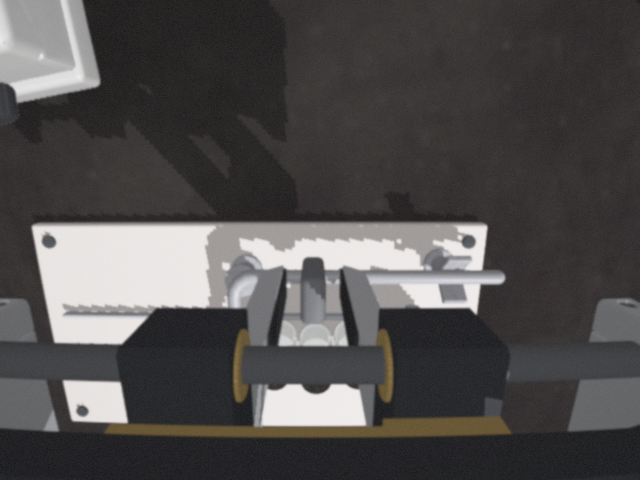

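Released cleanly. Now straight up and back, then check.

{"fn": "play_rows", "kwargs": {
  "motion": [0,0,0,-0.015,0,0,0.4,0,0,0,-0.025,0,0,0.4,0,0,0,-0.04,0,0,0.4,0,0,0,-0.04,0,0,0.4,0,0,0,-0.02,-0.04,0,0.4,0,0,0,-0.01,-0.045,0,0.4,0,0,0,0,-0.03,0,0.4,0,0,0,0,0,0,0.4,0,0,0,0,0,0,0.4]
}}

```text
clock: 17.95
eef_pos: [436.8, -123.8, 208.8]
eef_rot: [1.313, 1.56, -0.367]
wrist_force: [0.8, -0.1, -0.3]
finger_gap: 28.4
```

Run:
```python
from h import *
s,p,R=pose();print(p,s["finger_gap"])
Rk=Ro.from_euler("Z",SY).as_matrix();K=kpts(st2w(50,-35,30),Rk)
V=np.array([st2w(0,y,56) for y in(-83.5,-60.5,-37.5,-14.5)])
for n in ["wrist","scene","side"]:
    c=camera_params(n);pic,d=camera(n)
    if n=="wrist": np.save("pics/w15T.npy",c["T"]);cv2.imwrite("pics/w15.png",pic);np.save("pics/w15.npy",d)
    for o in ["short_arm","long_arm","tab_top","notch_short","notch_long","vial_1"]:
        for q in place_of(n,o)[:4 if o=="vial_1" else 1]:
            W=(c["T"]@np.r_[q["at"],1])[:3];print(n,o,round(q["conf"],2),w2st(W),W[2].round(1))
    uv=np.r_[proj(c,K),proj(c,V)]
    u0,v0=uv.mean(0).astype(int);f=3 if n=="wrist" else 7;w,h=(130,95) if n=="wrist" else (55,40);x0,y0=max(u0-w,0),max(v0-h,0)
    im=cv2.resize(pic[y0:y0+2*h,x0:x0+2*w],None,fx=f,fy=f,interpolation=cv2.INTER_CUBIC)
    for q in uv: cv2.circle(im,tuple(int(t) for t in ((q-[x0,y0])*f+f/2)),3,(0,0,255),1)
    cv2.imwrite(f"pics/ov15_{n}.png",im)
```

```text
[ 436.808 -123.808  208.763] 28.439430033586568
wrist short_arm 0.86 [-43.478   9.37 ] 32.1
wrist long_arm 0.87 [  46.197 -112.452] 37.2
wrist tab_top 0.62 [ 53.784 -34.553] 66.6
wrist notch_short 0.62 [-42.953   8.966] 30.9
wrist notch_long 0.85 [  46.594 -116.166] 32.8
wrist vial_1 0.88 [ -3.255 -83.287] 5.4
wrist vial_1 0.78 [ -1.325 -36.579] 7.5
wrist vial_1 0.72 [ -2.14  -20.985] 5.8
wrist vial_1 0.67 [  7.713 -61.279] 5.7
scene short_arm 0.73 [-38.832  12.22 ] 37.3
scene long_arm 0.64 [  51.55  -114.645] 34.8
scene tab_top 0.54 [ 50.105 -32.556] 67.8
scene notch_short 0.85 [-42.401  10.171] 35.3
scene notch_long 0.97 [  53.532 -113.468] 38.4
scene vial_1 0.45 [  1.94  -83.854] 6.8
scene vial_1 0.43 [  2.78  -16.345] 9.1
scene vial_1 0.41 [ -1.502 -35.342] 12.6
scene vial_1 0.38 [  5.208 -60.621] 8.4
side short_arm 0.71 [-43.987  12.714] 28.0
side long_arm 0.32 [-39.071  13.71 ] 31.4
side tab_top 0.62 [ 48.779 -33.672] 67.8
side notch_short 0.68 [-37.933  10.822] 30.2
side vial_1 0.64 [  1.477 -12.946] 6.7
side vial_1 0.56 [  2.73  -79.241] 7.4
side vial_1 0.5 [  0.871 -59.731] 10.1
side vial_1 0.47 [ -2.224 -37.005] 6.4
```

View pics/ov15_wrist.png

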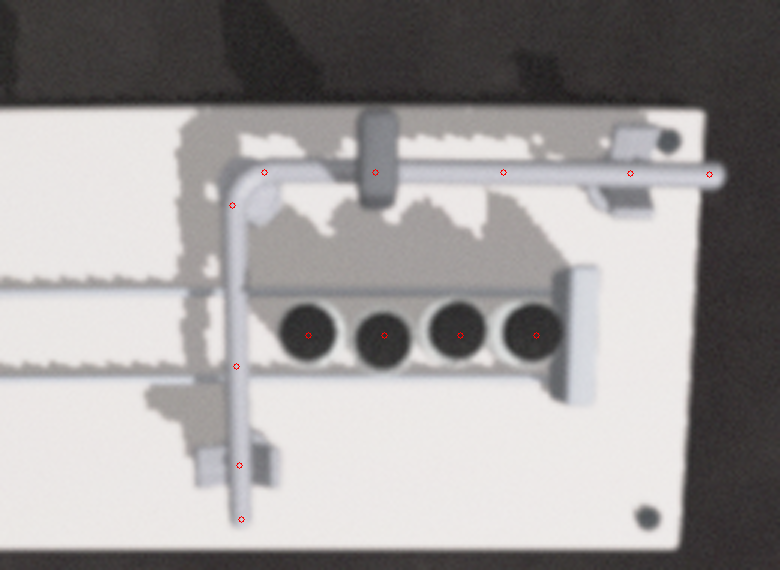

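View pics/ov15_scene.png

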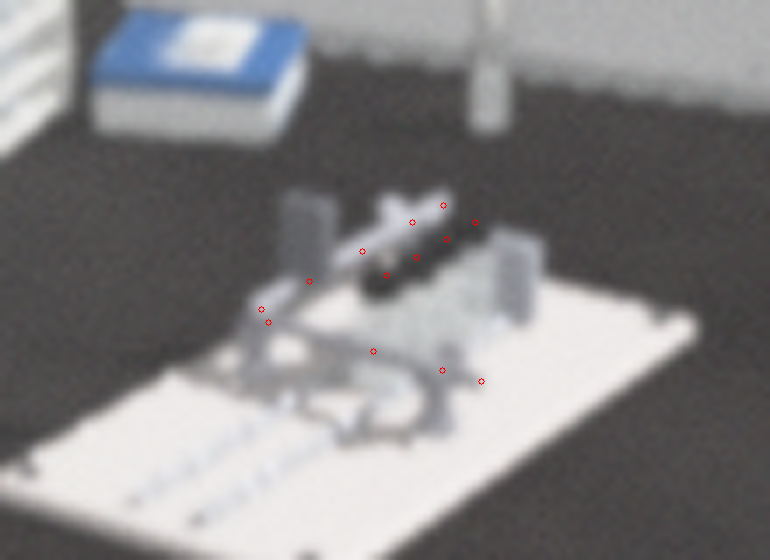

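View pics/ov15_side.png

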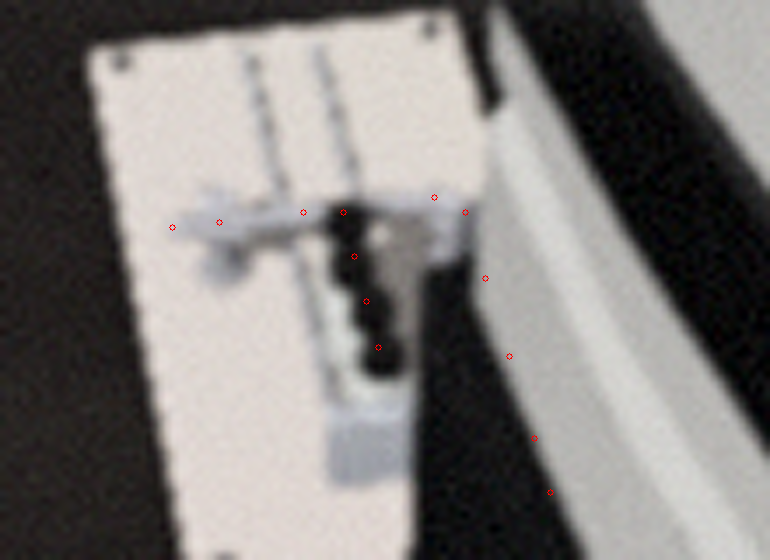

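Run:
```python
from h import *
c=camera_params("wrist");c["T"]=np.load("pics/w15T.npy");d=np.load("pics/w15.npy")
Rk=Ro.from_euler("Z",SY).as_matrix()
L=[(-106,45),(-92,45),(-60,45),(-40,45),(-20,45),(0,20),(0,-25),(0,-50),(0,-80),(0,-100)]
K=kpts(st2w(50,-35,34),Rk,L=L)
for l,(u,v) in zip(L,proj(c,K)):
    u,v=int(round(u)),int(round(v));z=[world(c,u+i,v+j,d[v+j,u+i])[2] for i in(-1,0,1) for j in(-1,0,1)]
    print(l,np.round(np.max(z),1),np.round(np.median(z),1))
K=kpts(st2w(50,-35,66),Rk,L=[(-8,0),(0,0),(8,0)])
for u,v in proj(c,K):
    u,v=int(round(u)),int(round(v));print("tab",world(c,u,v,d[v,u]))
print("plate",[world(c,u,v,d[v,u])[2] for u,v in [(200,150)]],read_state()["wrist_force"])
```

```text
(-106, 45) 39.7 38.5
(-92, 45) 39.3 38.1
(-60, 45) 38.6 37.9
(-40, 45) 39.5 38.1
(-20, 45) 39.1 38.1
(0, 20) 39.5 38.2
(0, -25) 39.4 38.5
(0, -50) 39.8 38.5
(0, -80) 38.8 37.9
(0, -100) 39.8 38.5
tab [ 545.233 -135.876   70.421]
tab [ 503.079 -130.846  388.988]
tab [ 560.517 -137.554   69.538]
plate [np.float64(7.14681184327867)] [0.403 0.537 0.322]
```

The rod top measures 38 mm along both arms, so the keeper is level at the seated height. The vials are closed up and the arm is clear, so I'm handing in.

```bash
python3 -c "
from cell import *
print(sign_off())"
```

```text
the job is handed in; nothing more can be done
None
```

I pushed the four vials along the lane with the shut fingers until the row stalled against the end stop at about 3.7 N. I then gripped the keeper by its tab, turned it to the stand's yaw, lowered it into both V-notches, let go and backed the arm off. The job was handed in at about 18 s on the robot's clock; no verdict was reported.

**Keeper:** in the last wrist picture it lies about 1 mm from the computed seated pose. The rod top reads 38 mm (median 37.9–38.5) along both arms, which is level and the height expected when seated.

**Vials:** all four stand upright and close together against the stop, slightly zigzag in the lane.

**Arm:** it stood clear of everything, and the wrist force read about zero.

**Readings that disagreed:**
- The detector's single estimates scattered by several mm. For example, the wrist camera put one vial at station x = +7.7 mm and another at y = -21 mm, and the side camera mistook the short arm for the long arm. I went by the overlay picture and the depth readings instead.
- One tab-top depth reading was plainly wrong, about 389 mm; its neighbours read about 70 mm, as expected.

I did not touch the petri dish, tape roll or spray vial, but I did not measure them again at the end.

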